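Count six mount balls on the counting board

ROBOT

A 6-joint arm with a two-finger parallel gripper is mounted at the origin on the work surface. World frame = base frame: x ahead of the robot, y to its left, z up, the work surface at z = 0. Lengths are in m, angles in rad, forces in N, time in s.
With the tool pointing down it reaches from about 0.35 to 0.85 m from the base axis. Payload 8.1 kg.
Tool frame: the origin (TCP) lies at the centre of the arm's flange, where the gripper is bolted on; the fingertips stand 186 mm ahead of it and the grasp point (between the pads) lies 167 mm ahead of it; z points along the fingers, y is the line along which they close (so a half turn about z gives the same grasp; the last joint's range is limited). The gripper opens to 93 mm and grips with 3 to 60 N. Pads are 15 mm wide; open, the fingers measure 128 mm over their backs; the gripper's body (75 mm by 188 mm) begins 65 mm behind the grasp point.
Start: joints at [-1.371, 0.13, 1.488, -0, 1.523, -0.085], TCP at [0.169, -0.576, 0.405] pointing down, gripper open.
Joint ranges: [-2.96, 2.96], [-0.89, 2.26], [0.02, 2.5], [-1.34, 4.48], [0, 2.73], [-2.66, 2.66]. Speed limits (rad/s): [2.39, 2.39, 2.79, 3.14, 3.14, 3.14].

INTERFACE

Orientations are given as a rotation vector (axis times angle).
In Python, from plant import robot gives the robot as it stands.
- The arm moves only by the tool apply_moves, never from a script. Its argument "series" is a list of rows, each a list of 2 entries, a list of its own where there are three numbers: the shift along the tool's x, y, z in mm, then the turn, a rotation vector about the tool's x, y, z in rad. A call has 1 to 12 rows; each row shifts and turns the commanded pose from where the row before left it, along the tool's axes as they then stand; what a row does not reach is not made up. A row lasts 1/12 s, in which the tool goes at most 41.7 mm and 7.16 degrees, less where a joint would pass 70% of its speed; a pose out of reach is approached as far as the arm can. A call is refused whole if a number of a shift passes 41.7 or a number of a turn 0.125, either way. A call with a gripper value outside its range is refused whole. "claw" is the opening, from 0 (shut) to 1 (fully open), set as the call begins (left out, the last holds). The fingers move at their own pace and stop on an object; "newtons" is the grip in N (left out, the last holds). Time passes only in rows, so rows that do not move let the fingers close. It gives the time, the measured TCP pose, the force, the opening and the grip force at its end, in the units of the state.
- robot.read_state(): the state, without advancing time (a new reading comes with each control period).
- robot.read_camera(name): name is "side" or "top" or "wrist"; returns (picture, depth): 400x640x3 uint8, blue, green, red; 400x640 float32, m along the optical axis (not along the pixel's ray), 0 where there is no reading.
- robot.calibration(name): a dict with "fx", "fy", "cx", "cy" (pixels), "extrinsics" (4x4, takes a point from world to camera coordinates). Camera axes: x right, y down, z forward; pixel columns grow to the right and rows downward; lengths in m; the calibration is good to about 2 mm. A picture is of the moment at which its call begins: read the wrist's pose just before it. calibration takes no time and is no camera call; for the wrist camera it gives the pose at the moment of the call.
- robot.close_job(): hands the job in; it is judged then, once.
The state is a dict: "t": time; "q": joint angles; "dq": joint speeds; "joint_torque": joint torques, N m; "tool_pos": TCP position; "orientation": TCP orientation; "force": force on the tool from outside, world axes, zero at the start; "wrist_torque": the same for the moment, N m; "opening": finger opening in m; "gripper_force": force on a finger pad.
Only numpy, scipy, OpenCV 4.12 (cv2) and the standard library are available. Lean on these libraries where they do the work, as an engineer would, in place of code of your own. Each camera call takes 0.05 s, during which the arm holds its last target. There are 200 camera calls.

TASK

Count out six yellow balls for a phone-mount kit: tilt the blue counting board by its end handles so that the balls run out of the channel over the pockets until all six pockets hold a ball, then tip it the other way so that the two spare balls run back into the channel. Leave the board standing flat on the grey mat, let go, with six balls in the pockets and two in the channel. Do not touch the balls with the gripper, and do not disturb anything else on the bench.

Things in the scene. Friction and masses are not known exactly. Their poses are not given: they have to be found in the camera images.
- board: loose blue plastic counting board, 200 long x 107 wide, flat black underside, 0.48 to 0.72 kg without balls, facing any way; origin at the centre of its underside, x along it to the channel end, y across, z up. Walls 6 to 7 thick, 48 high around; inside 188 x 93.5. From +x: channel (x 94 to 14), level deck with two rows of three pockets, gutter (x -56 to -94) whose floor falls 0.07 rad (4 degrees) to the -x wall
- channel_handle (a point): middle of the grab bar at the channel (+x) end of the board: a round aluminium bar, 10 mm diameter, across the board (along board y), 84 above the underside and right over the end wall (board x = 97), carried on two posts of the same rod, 91 apart clear. It is 31 clear of the top of the wall below.
- gutter_handle (a point): middle of the same grab bar at the gutter (-x) end of the board (board x = -97, 84 above the underside).
- mat: grey bench mat with a white grid, 600 (x) x 800 (y) x 2 thick, fixed; origin at the centre of its underside, axes as the world's; its top is at height 2
- bottle: white plastic bottle standing upright beside the board, 58 diameter, 150 tall; origin at the centre of its base. Bystander.
- toolcup: dark metal cup of tools standing on the other side of the board, 72 diameter, 98 tall, tool handles reaching up to 190; origin at the centre of its base. Bystander.
- phone: black phone lying flat beyond the channel end, 72 (x) x 148 (y) x 8; origin at the centre of its underside. Bystander.
- pry_blade: opening blade lying flat beyond the gutter end, green grip and steel blade, 155 along its x, 13 wide, 6 high; origin on the underside, the blade's tip at x = 82. Bystander.
- tweezers: steel tweezers lying flat beyond the opening blade, 120 along their x, 16 wide, 8 high; origin on the underside. Bystander.
- channel (a point): where a ball's centre lies when it rests on the channel floor against the middle of the end wall (board x = 81.5, y = 0, 32.4 above the underside). The floor falls from deck height at board x = 14 to the +x end wall at 0.113 rad (6.5 degrees), so the board must be tilted by some 0.2 rad (12 degrees) for balls to run out and 0.15 rad the other way for balls to leave the gutter; 8 balls fit in three rows.
- pocket1 (a point): where a ball's centre lies when seated in pocket 1: board x = -4.5, y = -33, 15.5 above the underside. Square pocket, 27.5 x 27.5, 24.5 deep; a seated ball's top is level with the deck (27.5 above the underside), so others roll over it, though a slow one may lodge beside it until the tilt reaches some 0.45 rad (25 degrees), and a fast one may jump a pocket. No tilt under 45 degrees empties a pocket.
- pocket2 (a point): where a ball's centre lies when seated in pocket 2: board x = -4.5, y = 0, 15.5 above the underside. Square pocket, 27.5 x 27.5, 24.5 deep; a seated ball's top is level with the deck (27.5 above the underside), so others roll over it, though a slow one may lodge beside it until the tilt reaches some 0.45 rad (25 degrees), and a fast one may jump a pocket. No tilt under 45 degrees empties a pocket.
- pocket3 (a point): where a ball's centre lies when seated in pocket 3: board x = -4.5, y = 33, 15.5 above the underside. Square pocket, 27.5 x 27.5, 24.5 deep; a seated ball's top is level with the deck (27.5 above the underside), so others roll over it, though a slow one may lodge beside it until the tilt reaches some 0.45 rad (25 degrees), and a fast one may jump a pocket. No tilt under 45 degrees empties a pocket.
- pocket4 (a point): where a ball's centre lies when seated in pocket 4: board x = -37.5, y = -33, 15.5 above the underside. Square pocket, 27.5 x 27.5, 24.5 deep; a seated ball's top is level with the deck (27.5 above the underside), so others roll over it, though a slow one may lodge beside it until the tilt reaches some 0.45 rad (25 degrees), and a fast one may jump a pocket. No tilt under 45 degrees empties a pocket.
- pocket5 (a point): where a ball's centre lies when seated in pocket 5: board x = -37.5, y = 0, 15.5 above the underside. Square pocket, 27.5 x 27.5, 24.5 deep; a seated ball's top is level with the deck (27.5 above the underside), so others roll over it, though a slow one may lodge beside it until the tilt reaches some 0.45 rad (25 degrees), and a fast one may jump a pocket. No tilt under 45 degrees empties a pocket.
- pocket6 (a point): where a ball's centre lies when seated in pocket 6: board x = -37.5, y = 33, 15.5 above the underside. Square pocket, 27.5 x 27.5, 24.5 deep; a seated ball's top is level with the deck (27.5 above the underside), so others roll over it, though a slow one may lodge beside it until the tilt reaches some 0.45 rad (25 degrees), and a fast one may jump a pocket. No tilt under 45 degrees empties a pocket.
- ball1: yellow-coated aluminium ball, 25 diameter, 23 g; origin at its centre. All eight start in the channel and are alike: any ball may go in any pocket.
- ball2: yellow-coated aluminium ball, 25 diameter, 23 g; origin at its centre. All eight start in the channel and are alike: any ball may go in any pocket.
- ball3: yellow-coated aluminium ball, 25 diameter, 23 g; origin at its centre. All eight start in the channel and are alike: any ball may go in any pocket.
- ball4: yellow-coated aluminium ball, 25 diameter, 23 g; origin at its centre. All eight start in the channel and are alike: any ball may go in any pocket.
- ball5: yellow-coated aluminium ball, 25 diameter, 23 g; origin at its centre. All eight start in the channel and are alike: any ball may go in any pocket.
- ball6: yellow-coated aluminium ball, 25 diameter, 23 g; origin at its centre. All eight start in the channel and are alike: any ball may go in any pocket.
- ball7: yellow-coated aluminium ball, 25 diameter, 23 g; origin at its centre. All eight start in the channel and are alike: any ball may go in any pocket.
- ball8: yellow-coated aluminium ball, 25 diameter, 23 g; origin at its centre. All eight start in the channel and are alike: any ball may go in any pocket.
There are look-alikes about, which are no part of the job. What is shaped like the ball7 but pink or red is not meant. Leave any turquoise look-alike of the ball5 alone.

How it is judged:
On the way, in this order (a step that is already met when the one before it is completed fails the run):
1. the board is tilted with its channel end raised (angle between board's own z axis and vertical above 0.09 rad and height (world z) of channel_handle above 0.096 m), for 0.05 s.
2. all six pockets hold a ball (distance between any of ball1, ball2, ball3, ball4, ball5, ball6, ball7, ball8 and pocket1 below 0.008 m and distance between any of ball1, ball2, ball3, ball4, ball5, ball6, ball7, ball8 and pocket2 below 0.008 m and distance between any of ball1, ball2, ball3, ball4, ball5, ball6, ball7, ball8 and pocket3 below 0.008 m and distance between any of ball1, ball2, ball3, ball4, ball5, ball6, ball7, ball8 and pocket4 below 0.008 m and distance between any of ball1, ball2, ball3, ball4, ball5, ball6, ball7, ball8 and pocket5 below 0.008 m and distance between any of ball1, ball2, ball3, ball4, ball5, ball6, ball7, ball8 and pocket6 below 0.008 m), for 0.2 s.
At the end, for the whole second after the job is handed in: Each pocket holds a ball (centre within 8 mm of its seat), the other two lie in the channel, none rolls faster than 60 mm/s; the board is still, flat on the mat (tilt under 0.03 rad, raised at most 4 mm, centre within 210 mm in x and 300 mm in y of the mat's centre) (all of step 2 and ((z of ball1 in the frame of board below 0.021 m and distance between ball1 and board below 0.061 m) or distance between ball1 and channel below 0.052 m) and ((z of ball2 in the frame of board below 0.021 m and distance between ball2 and board below 0.061 m) or distance between ball2 and channel below 0.052 m) and ((z of ball3 in the frame of board below 0.021 m and distance between ball3 and board below 0.061 m) or distance between ball3 and channel below 0.052 m) and ((z of ball4 in the frame of board below 0.021 m and distance between ball4 and board below 0.061 m) or distance between ball4 and channel below 0.052 m) and ((z of ball5 in the frame of board below 0.021 m and distance between ball5 and board below 0.061 m) or distance between ball5 and channel below 0.052 m) and ((z of ball6 in the frame of board below 0.021 m and distance between ball6 and board below 0.061 m) or distance between ball6 and channel below 0.052 m) and ((z of ball7 in the frame of board below 0.021 m and distance between ball7 and board below 0.061 m) or distance between ball7 and channel below 0.052 m) and ((z of ball8 in the frame of board below 0.021 m and distance between ball8 and board below 0.061 m) or distance between ball8 and channel below 0.052 m) and linear speed of each of ball1, ball2, ball3, ball4, ball5, ball6, ball7, ball8 below 0.06 m/s and angle between board's own z axis and vertical below 0.03 rad and height (world z) of board below 0.006 m and linear speed of board below 0.02 m/s and x of board in the frame of mat between -0.21 and 0.21 m and y of board in the frame of mat between -0.3 and 0.3 m); the robot touches nothing.
It fails at once if the gripper's fingers touch a ball (contact force between the fingers and ball1 above 0.5 N or contact force between the fingers and ball2 above 0.5 N or contact force between the fingers and ball3 above 0.5 N or contact force between the fingers and ball4 above 0.5 N or contact force between the fingers and ball5 above 0.5 N or contact force between the fingers and ball6 above 0.5 N or contact force between the fingers and ball7 above 0.5 N or contact force between the fingers and ball8 above 0.5 N).
It fails at once if a loose bystander is shifted by more than 15 mm or tipped (distance of any of bottle, toolcup, phone, pry_blade, tweezers from where it was at the start of the episode above 0.015 m or angle between any of bottle, toolcup, phone, pry_blade, tweezers's own z axis and vertical above 0.3 rad).
It also fails if it takes over 54 s, if anything falls off the work surface, if the arm or the gripper's body presses on something with over 40 N, if the wrist force passes 120 N, or if a joint passes its speed limit or range.

## Working session

There is one attempt and no reset: what is moved stays moved. The work goes in short steps, Python scripts to look and compute and a tool call to move; the robot and the scene stay as the last step left them, time stands still between calls to the robot, and variables do not carry over. Pictures are saved under pics/ and viewed, at most 10 in all, crops included, and the job is handed in when it is done.

Besides the shell and the picture viewer there is one more tool, called after "Emit:" by a JSON object that holds its "api" and its "payload". apply_moves: Moves the arm, as the interface text tells. Its arguments: {"type":"object","properties":{"series":{"type":"array"},"claw":{"type":"number"},"newtons":{"type":"number"}},"required":["series"]}

```bash
mkdir -p pics; ls; cat > h.py <<'E'
import numpy as np, cv2
from scipy.spatial.transform import Rotation as R
from plant import robot
def shot(n):
    c=robot.calibration(n); p,d=robot.read_camera(n); return p,d,c
def world(c,u,v,z):
    u,v,z=map(np.asarray,(u,v,z)); P=np.stack([(u-c['cx'])/c['fx']*z,(v-c['cy'])/c['fy']*z,z],-1)
    E=np.array(c['extrinsics']); return (P-E[:3,3])@E[:3,:3]
def pix(c,P):
    E=np.array(c['extrinsics']); q=E[:3,:3]@np.asarray(P)+E[:3,3]; return c['fx']*q[0]/q[2]+c['cx'],c['fy']*q[1]/q[2]+c['cy']
E
python3 - <<'E'
from h import *
s=robot.read_state(); print({k:np.round(v,3) for k,v in s.items()})
for n in('top','side'):
    p,d,c=shot(n); cv2.imwrite(f'pics/{n}0.png',p); np.save(f'{n}0.npy',d)
    E=np.array(c['extrinsics']); print(n,c['fx'],np.round(-E[:3,:3].T@E[:3,3],3),np.round(E[:3,:3],2).tolist())
    m=cv2.inRange(cv2.cvtColor(p,cv2.COLOR_BGR2HSV),(20,120,100),(35,255,255))
    k,l,st,ce=cv2.connectedComponentsWithStats(m)
    for i in range(1,k):
        if st[i,4]>20: print(st[i])
    hsv=cv2.cvtColor(p,cv2.COLOR_BGR2HSV)
    b=cv2.inRange(hsv,(100,100,40),(125,255,255))>0
    b&=d>0
    v,u=np.nonzero(b); W=world(c,u,v,d[v,u]); 
    W=W[(W[:,2]>.044)&(W[:,2]<.056)]
    print('rim',len(W),cv2.minAreaRect((W[:,:2]*1000).astype(np.float32)))
E
```

```text
pics
{'t': np.float64(0.0), 'q': array([-1.371,  0.131,  1.489, -0.   ,  1.523, -0.085]), 'dq': array([-0.001, -0.   , -0.   , -0.   , -0.   ,  0.001]), 'joint_torque': array([-3.0000e-03, -5.5985e+01, -4.9177e+01,  7.7000e-02,  3.6000e-02,
       -0.0000e+00]), 'tool_pos': array([ 0.169, -0.576,  0.404]), 'orientation': array([-3.108, -0.446,  0.   ]), 'force': array([-0.561,  0.468, -0.397]), 'wrist_torque': array([ 0.003, -0.012,  0.036]), 'gripper_force': np.float64(0.0), 'opening': np.float64(0.093)}
top 450.26861145942047 [0.469 0.022 0.846] [[0.01, -1.0, -0.0], [-0.99, -0.01, -0.14], [0.14, 0.0, -0.99]]
[325 142   7   7  38]
[234 204  39  15 362]
[232 221  26  13 242]
[229 240  40  15 374]
rim 1045 ((648.38623046875, 309.93212890625), (700.9010620117188, 176.13145446777344), 63.277061462402344)
side 433.31230571446514 [0.226 0.604 0.492] [[-0.87, -0.49, 0.01], [-0.26, 0.45, -0.86], [0.41, -0.75, -0.52]]
[112 205  38   9 125]
[262 238  14  13 135]
[245 252  18  12 125]
[287 252  20  21 172]
[259 260  19  12 125]
rim 1191 ((927.9207763671875, -1320.8267822265625), (942.5609741210938, 3085.057861328125), 29.574922561645508)
```

View pics/top0.png

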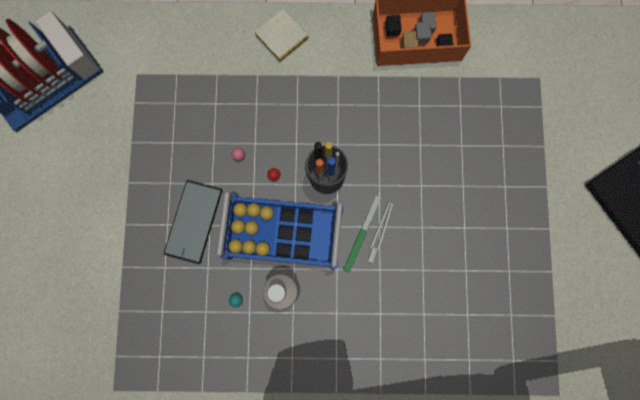

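View pics/side0.png

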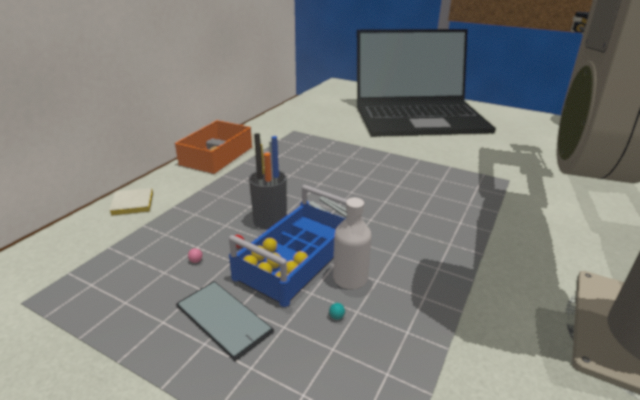

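The eight yellow balls lie in the channel at top px (232–272, 204–255). The look-alikes are pink (238,154), red (274,174) and turquoise (236,300), all outside the board. The channel end points to image left (+y), next to the phone (193,222). The bottle is at (280,290), the toolcup at (327,168) and the blade at (362,235).

```bash
cat >> h.py <<'E'
def board(p,d,c,box=(205,180,355,280)):
    hsv=cv2.cvtColor(p,cv2.COLOR_BGR2HSV)
    b=(cv2.inRange(hsv,(100,100,40),(125,255,255))>0)&(d>0)
    v,u=np.nonzero(b); k=(u>box[0])&(u<box[2])&(v>box[1])&(v<box[3]); u,v=u[k],v[k]
    W=world(c,u,v,d[v,u]); W=W[(W[:,2]>.040)&(W[:,2]<.058)]
    return cv2.minAreaRect((W[:,:2]*1000).astype(np.float32)),len(W)
E
python3 - <<'E'
from h import *
p=cv2.imread('pics/top0.png'); d=np.load('top0.npy'); c=robot.calibration('top')
print(board(p,d,c))
u,v=np.meshgrid(np.arange(640),np.arange(400)); W=world(c,u,v,d)
roi=(u>205)&(u<355)&(v>180)&(v<280)&(W[...,2]>.076)&(W[...,2]<.1)
for nm,k in(('ch',u<250),('gu',u>310)):
    A=W[roi&k]; print(nm,len(A),cv2.minAreaRect((A[:,:2]*1000).astype(np.float32)),np.round(np.median(A,0),4))
print('mat z',W[330,150:250,2].mean())
for nm,b in(('bottle',(255,265,305,320)),('cup',(300,135,350,200)),('phone',(160,178,222,265)),('blade',(345,195,385,272))):
    s=W[b[1]:b[3],b[0]:b[2]].reshape(-1,3); s=s[(s[:,2]>.005)&(s[:,2]<.25)]; print(nm,np.round(s.min(0),3),np.round(s.max(0),3),np.round(np.median(s,0),3))
im=cv2.resize(p[180:280,205:355],None,fx=5,fy=5,interpolation=cv2.INTER_CUBIC); cv2.imwrite('pics/crop0.png',im)
E
```

```text
(((542.4048461914062, 96.90686798095703), (204.1512908935547, 116.57012176513672), 83.7679672241211), 1054)
ch 386 ((553.6823120117188, 196.0916290283203), (10.254664421081543, 110.09528350830078), 85.27194213867188) [0.5519 0.1954 0.0891]
gu 468 ((555.6063232421875, 16.559795379638672), (146.6992645263672, 48.619224548339844), 2.4200708866119385) [0.5483 0.0039 0.0891]
mat z 0.009894563228933636
bottle [0.399 0.061 0.005] [0.484 0.149 0.155] [0.443 0.091 0.106]
cup [ 0.613 -0.019  0.005] [0.735 0.057 0.193] [0.654 0.021 0.089]
phone [0.485 0.196 0.005] [0.645 0.329 0.093] [0.561 0.268 0.009]
blade [ 0.475 -0.088  0.005] [ 0.617 -0.015  0.013] [ 0.523 -0.049  0.007]
```

View pics/crop0.png

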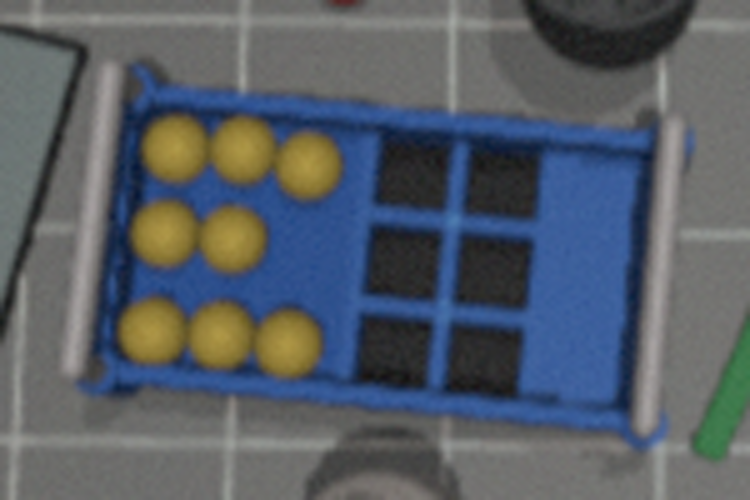

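The crop shows the 3/2/3 ball rows in the channel lined up with the pocket rows. The channel bar centre is at crop (93,218) and the gutter bar centre at (657,275). Next I convert these with the bar height and plan the approach.

```bash
cat >> h.py <<'E'
def onplane(c,u,v,h):
    E=np.array(c['extrinsics']); o=-E[:3,:3].T@E[:3,3]; r=E[:3,:3].T@np.array([(u-c['cx'])/c['fx'],(v-c['cy'])/c['fy'],1]); return o+r*(h-o[2])/r[2]
def plan(pos,yaw_x):
    """shift in present tool frame (mm) and turn about tool axes to stand pointing down with tool x at yaw_x (rad)"""
    s=robot.read_state(); A=R.from_rotvec(s['orientation'])
    B=R.from_matrix(np.array([[np.cos(yaw_x),np.sin(yaw_x),0],[np.sin(yaw_x),-np.cos(yaw_x),0],[0,0,-1]]))
    print('t',s['t'],'pos',np.round(s['tool_pos'],4),'shift',np.round(1e3*A.inv().apply(np.array(pos)-s['tool_pos']),1),'turn',np.round((A.inv()*B).as_rotvec(),3),'F',np.round(s['force'],1))
E
python3 - <<'E'
from h import *
c=robot.calibration('top')
P=lambda x,y:onplane(c,205+(x+.5)/5-.5,180+(y+.5)/5-.5,.089)
a,b,e,f=P(110,65),P(75,372),P(673,118),P(643,432)
C,G=(a+b)/2,(e+f)/2; print(C,G,np.linalg.norm(C-G),np.degrees(np.arctan2(*(C-G)[1::-1])),[np.degrees(np.arctan2((q-r)[1],(q-r)[0])) for q,r in((a,b),(e,f))])
plan([C[0],C[1],.34],np.radians(-5))
E
```

```text
[0.55278522 0.19479027 0.089     ] [0.53567523 0.00333748 0.089     ] 0.19221582167530063 84.89308501689568 [np.float64(-4.032967836683083), np.float64(-5.045176195118769)]
t 0.1 pos [ 0.1685 -0.5756  0.4038] shift [ 585.2 -631.3   64.9] turn [-0.002  0.     0.372] F [-0.  -0.1  0.4]
```

Emit:
{"api": "apply_moves", "payload": {"series": [[[20, -21.5, 0], [0, 0, 0]], [[26, -28, 0], [0, 0, 0]], [[26, -28, 0], [0, 0, 0]], [[26, -28, 0], [0, 0, 0]], [[26, -28, 0], [0, 0, 0]], [[26, -28, 0], [0, 0, 0]], [[26, -28, 0], [0, 0, 0]], [[26, -28, 0], [0, 0, 0]], [[26, -28, 0], [0, 0, 0]], [[26, -28, 0], [0, 0, 0]], [[26, -28, 0], [0, 0, 0]], [[26, -28, 0], [0, 0, 0]]], "claw": 1}}

```text
t: 1.1
tool_pos: [0.3699, -0.1718, 0.4045]
orientation: [3.11, 0.445, 0.0]
force: [1.2, -0.6, -0.0]
opening: 0.0927
gripper_force: 0.0
```

Emit:
{"api": "apply_moves", "payload": {"series": [[[26, -28, 0], [0, 0, 0]], [[26, -28, 0], [0, 0, 0]], [[26, -28, 0], [0, 0, 0]], [[26, -28, 0], [0, 0, 0]], [[26, -28, 0], [0, 0, 0]], [[26, -28, 0], [0, 0, 0]], [[26, -28, 0], [0, 0, 0]], [[26, -28, 0], [0, 0, 0]], [[26, -28, 0], [0, 0, 0]], [[26, -28, 0], [0, 0, 0]], [[20, -23, 0], [0, 0, 0]], [[0, 0, 0], [0, 0, 0]]]}}

```text
t: 2.1
tool_pos: [0.5541, 0.2003, 0.4032]
orientation: [-3.107, -0.451, 0.002]
force: [0.7, -0.3, -0.3]
opening: 0.0929
gripper_force: 0.0
```

Emit:
{"api": "apply_moves", "payload": {"series": [[[0, 0, 0], [0, 0, 0.1]], [[0, 0, 0], [0, 0, 0.1]], [[0, 0, 0], [0, 0, 0.1]], [[0, 0, 0], [0, 0, 0.07]], [[0, 0, 0], [0, 0, 0]], [[0, 0, 0], [0, 0, 0]]]}}

```text
t: 2.6
tool_pos: [0.5531, 0.1955, 0.4044]
orientation: [3.139, -0.13, -0.001]
force: [0.1, -0.8, -0.2]
opening: 0.0928
gripper_force: 0.0
```

```bash
python3 - <<'E'
from h import *
plan([.5527,.195,.34],np.radians(-5))
p,d,c=shot('wrist'); cv2.imwrite('pics/w1.png',p); np.save('w1.npy',d)
print('expected bar px',pix(c,[.5527,.195,.086]),pix(c,[.5527+.045*.996,.195-.045*.087,.086]),pix(c,[.5527-.045*.996,.195+.045*.087,.086]))
E
```

```text
t 2.6 pos [0.5531 0.1955 0.4044] shift [-0.3  0.5 64.4] turn [0.    0.001 0.004] F [ 0.1 -0.8 -0.2]
expected bar px (np.float64(323.2918670717541), np.float64(191.48193232841533)) (np.float64(323.5463176293196), np.float64(145.8570486078216)) (np.float64(323.05887907159905), np.float64(233.2584193484198))
```

View pics/w1.png

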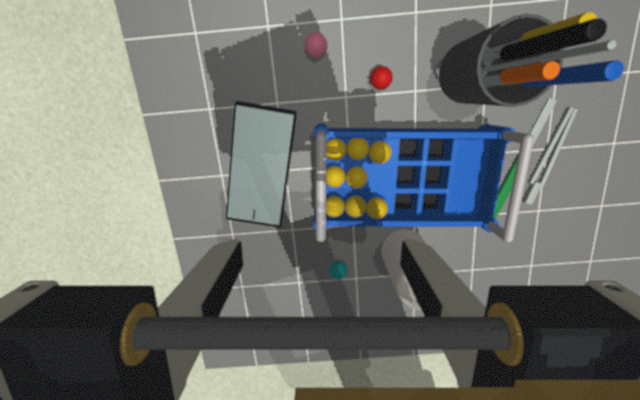

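The wrist view shows the channel bar at px (321,133–241). That is within 4 px of the prediction and 2–3 mm off, and the fingers straddle it. I descend and grip.

Emit:
{"api": "apply_moves", "payload": {"series": [[[2, -1, 35], [0, 0, 0]], [[0, 0, 35], [0, 0, 0]], [[0, 0, 35], [0, 0, 0]], [[0, 0, 30], [0, 0, 0]], [[0, 0, 15], [0, 0, 0]], [[0, 0, 0], [0, 0, 0]], [[0, 0, 0], [0, 0, 0]]]}}

```text
t: 3.23
tool_pos: [0.5549, 0.1965, 0.254]
orientation: [3.138, -0.132, -0.003]
force: [0.7, -0.4, 1.3]
opening: 0.0929
gripper_force: 0.0
```

Emit:
{"api": "apply_moves", "payload": {"series": [[[0, 0, 0], [0, 0, 0]], [[0, 0, 0], [0, 0, 0]], [[0, 0, 0], [0, 0, 0]], [[0, 0, 0], [0, 0, 0]], [[0, 0, 0], [0, 0, 0]], [[0, 0, 0], [0, 0, 0]], [[0, 0, 0], [0, 0, 0]], [[0, 0, 0], [0, 0, 0]]], "claw": 0, "newtons": 30}}

```text
t: 3.9
tool_pos: [0.5554, 0.1967, 0.2548]
orientation: [-3.139, 0.134, 0.0]
force: [-0.0, -0.5, 0.1]
opening: 0.0442
gripper_force: 0.0
```

Emit:
{"api": "apply_moves", "payload": {"series": [[[0, 0, 0], [0, 0, 0]], [[0, 0, 0], [0, 0, 0]], [[0, 0, 0], [0, 0, 0]], [[0, 0, 0], [0, 0, 0]], [[0, 0, 0], [0, 0, 0]], [[0, 0, 0], [0, 0, 0]], [[0, 0, 0], [0, 0, 0]]]}}

```text
t: 4.48
tool_pos: [0.5554, 0.1965, 0.2547]
orientation: [3.138, -0.134, -0.0]
force: [-0.2, -1.2, -0.1]
opening: 0.0091
gripper_force: 30.0
```

Emit:
{"api": "apply_moves", "payload": {"series": [[[0, 0, 0], [0, 0, 0]], [[0, 0, 0], [0, 0, 0]]]}}

```text
t: 4.65
tool_pos: [0.5553, 0.1965, 0.2547]
orientation: [3.138, -0.134, -0.0]
force: [0.3, -1.6, -0.3]
opening: 0.0091
gripper_force: 30.0
```

Gripped: the opening is 9 mm on the 10 mm bar. I tilt slowly about the gutter's bottom edge.

Emit:
{"api": "apply_moves", "payload": {"series": [[[0, 5, -4], [0.02, 0, 0]], [[0, 5, -4], [0.02, 0, 0]], [[0, 5, -4], [0.02, 0, 0]], [[0, 5, -4], [0.02, 0, 0]], [[0, 5, -4], [0.02, 0, 0]], [[0, 2.5, -2], [0.01, 0, 0]], [[0, 2.5, -2], [0.01, 0, 0]], [[0, 2.5, -2], [0.01, 0, 0]], [[0, 2.5, -2], [0.01, 0, 0]], [[0, 2.5, -2], [0.01, 0, 0]], [[0, 2.5, -2], [0.01, 0, 0]], [[0, 2.5, -2], [0.01, 0, 0]]]}}

```text
t: 5.65
tool_pos: [0.5515, 0.1517, 0.2854]
orientation: [-2.968, 0.126, -0.011]
force: [0.7, -1.3, -6.6]
opening: 0.009
gripper_force: 30.0
```

Emit:
{"api": "apply_moves", "payload": {"series": [[[0, 2.5, -2], [0.01, 0, 0]], [[0, 2.5, -2], [0.01, 0, 0]], [[0, 2.5, -2], [0.01, 0, 0]], [[0, 0, 0], [0, 0, 0]], [[0, 0, 0], [0, 0, 0]], [[0, 0, 0], [0, 0, 0]], [[0, 0, 0], [0, 0, 0]], [[0, 0, 0], [0, 0, 0]]]}}

```text
t: 6.32
tool_pos: [0.5508, 0.1436, 0.2898]
orientation: [-2.939, 0.125, -0.013]
force: [-0.6, -1.3, -5.2]
opening: 0.0094
gripper_force: 30.0
```

```bash
python3 - <<'E'
from h import *
s=robot.read_state(); print(s['t'],s['tool_pos'],s['force'],s['wrist_torque'])
p,d,c=shot('top'); q,_,_=shot('side')
cv2.imwrite('pics/m1.png',np.hstack([cv2.resize(p[160:290,200:370],(520,400)),cv2.resize(q[170:310,200:370],(280,231))[:231].repeat(1,0) if 0 else cv2.copyMakeBorder(cv2.resize(q[180:310,210:350],(280,260)),0,140,0,0,0)]))
E
```

```text
6.3167 [0.55082551 0.14361941 0.2898433 ] [-0.59378778 -1.34165363 -5.1681475 ] [-0.4070666   0.04037013  0.06679159]
```

View pics/m1.png

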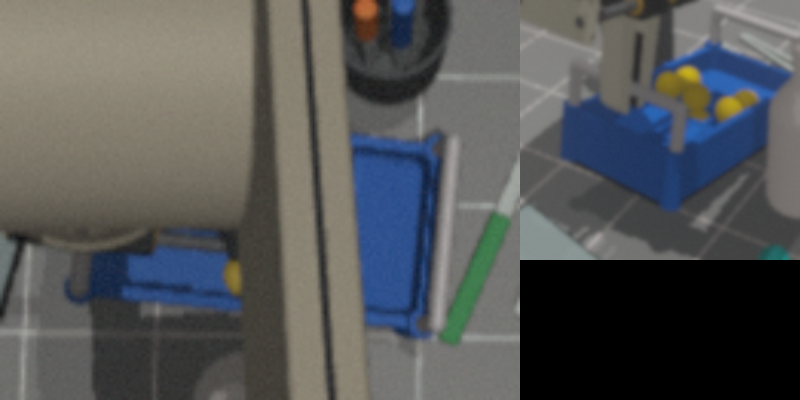

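The side crop shows balls leaving the channel at the pocket edge. The visible gutter is empty. I tilt further, then read the balls in board coordinates from the wrist camera.

Emit:
{"api": "apply_moves", "payload": {"series": [[[0, 2.5, -2], [0.01, 0, 0]], [[0, 2.5, -2], [0.01, 0, 0]], [[0, 2.5, -2], [0.01, 0, 0]], [[0, 2.5, -2], [0.01, 0, 0]], [[0, 2.5, -2], [0.01, 0, 0]], [[0, 2.5, -2], [0.01, 0, 0]], [[0, 2.5, -2], [0.01, 0, 0]], [[0, 2.5, -2], [0.01, 0, 0]], [[0, 0, 0], [0, 0, 0]], [[0, 0, 0], [0, 0, 0]], [[0, 0, 0], [0, 0, 0]]]}}

```text
t: 7.33
tool_pos: [0.5489, 0.1203, 0.3008]
orientation: [-2.859, 0.122, -0.017]
force: [-0.1, -0.7, -5.4]
opening: 0.009
gripper_force: 30.0
```

```bash
cat >> h.py <<'E'
def map_board(p,d,c,fn,T,off=(97,0,251),flip=-1):
    """ortho map of board frame from depth+colour; T=(pos,rotvec) tool; flip=-1 channel grasp (tool y=-board x)"""
    u,v=np.meshgrid(np.arange(640),np.arange(400)); W=world(c,u,v,d); A=R.from_rotvec(T[1])
    t=A.inv().apply(W.reshape(-1,3)-T[0])*1e3
    B=np.stack([off[0]+flip*t[:,1],off[1]+flip*t[:,0],off[2]-t[:,2]],-1)
    k=(d.ravel()>0)&(abs(B[:,0])<105)&(abs(B[:,1])<60)&(B[:,2]>-5)&(B[:,2]<62)
    hsv=cv2.cvtColor(p,cv2.COLOR_BGR2HSV).reshape(-1,3); y=k&(hsv[:,0]>18)&(hsv[:,0]<36)&(hsv[:,1]>100)&(hsv[:,2]>50)
    im=np.zeros((120,210,3),np.uint8); o=np.argsort(B[k][:,2]); q=B[k][o]; im[(60+q[:,1]).astype(int),(105+q[:,0]).astype(int)]=p.reshape(-1,3)[k][o]
    cv2.imwrite(fn,cv2.resize(im,None,fx=3,fy=3,interpolation=cv2.INTER_NEAREST))
    for n,(x,yy) in enumerate([(a,b) for a in(-4.5,-37.5) for b in(-33,0,33)],1):
        s=B[y&(abs(B[:,0]-x)<11)&(abs(B[:,1]-yy)<11)]; print('pocket',n,len(s),np.round(np.percentile(s[:,2],[50,95]),0) if len(s) else '')
    for nm,m in(('deck/chan',y&(B[:,2]>31)),('gutter',y&(B[:,0]<-54))):
        m=m.reshape(d.shape).astype(np.uint8); K,l,st,ce=cv2.connectedComponentsWithStats(m)
        for i in range(1,K):
            if st[i,4]>25: print(nm,st[i],np.round(np.median(B[(l==i).ravel()],0)))
E
python3 - <<'E'
from h import *
s=robot.read_state(); print(s['t'],s['force'])
p,d,c=shot('wrist'); cv2.imwrite('pics/w2.png',p)
map_board(p,d,c,'pics/b2.png',(s['tool_pos'],s['orientation']))
E
```

```text
7.3333 [-0.09592621 -0.726634   -5.44964166]
pocket 1 658 [23. 25.]
pocket 2 720 [22. 25.]
pocket 3 611 [22. 25.]
pocket 4 675 [23. 25.]
pocket 5 669 [22. 25.]
pocket 6 598 [22. 25.]
deck/chan [ 574  170   50   35 1415] [-74. -35.  43.]
deck/chan [ 554  249   44   36 1182] [-74.  22.  42.]
gutter [ 573  170   51   35 1438] [-73. -35.  43.]
gutter [ 554  249   44   36 1214] [-74.  22.  42.]
```

View pics/w2.png

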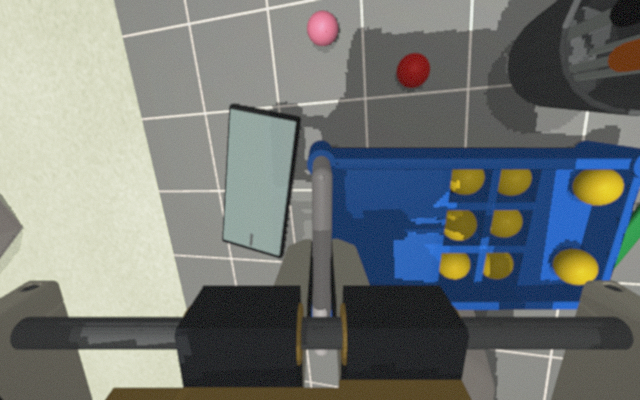

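All six pockets are filled (px 455–515, 180–265) and the two spares are in the gutter at (597,187) and (575,267). I lower the board the same way I raised it.

Emit:
{"api": "apply_moves", "payload": {"series": [[[0, -5, 4], [-0.02, 0, 0]], [[0, -5, 4], [-0.02, 0, 0]], [[0, -5, 4], [-0.02, 0, 0]], [[0, -5, 4], [-0.02, 0, 0]], [[0, -5, 4], [-0.02, 0, 0]], [[0, -5, 4], [-0.02, 0, 0]], [[0, -5, 4], [-0.02, 0, 0]], [[0, -5, 4], [-0.02, 0, 0]], [[0, -5, 4], [-0.02, 0, 0]], [[0, -5, 4], [-0.02, 0, 0]], [[0, -5, 4], [-0.02, 0, 0]], [[0, 0, 0], [0, 0, 0]]]}}

```text
t: 8.38
tool_pos: [0.5539, 0.1833, 0.2666]
orientation: [-3.08, 0.13, -0.003]
force: [0.3, 1.1, -2.3]
opening: 0.0092
gripper_force: 30.0
```

Emit:
{"api": "apply_moves", "payload": {"series": [[[0, -2.5, 2], [-0.01, 0, 0]], [[0, -2.5, 2], [-0.01, 0, 0]], [[0, -2.5, 2], [-0.01, 0, 0]], [[0, -2.5, 2], [-0.01, 0, 0]], [[0, -2.5, 2], [-0.01, 0, 0]], [[0, -2.5, 2], [-0.01, 0, 0]], [[0, 0, 0], [0, 0, 0]], [[0, 0, 0], [0, 0, 0]], [[0, 0, 0], [0, 0, 0]]]}}

```text
t: 9.13
tool_pos: [0.5554, 0.1973, 0.2559]
orientation: [-3.139, 0.134, 0.0]
force: [0.5, 3.3, -2.8]
opening: 0.0087
gripper_force: 30.0
```

Emit:
{"api": "apply_moves", "payload": {"series": [[[0, 0, 1.2], [0, 0, 0]], [[0, 0, 0], [0, 0, 0]], [[0, 0, 0], [0, 0, 0]]]}}

```text
t: 9.38
tool_pos: [0.5555, 0.1972, 0.2548]
orientation: [-3.139, 0.134, -0.0]
force: [0.6, 2.6, -2.3]
opening: 0.0089
gripper_force: 30.0
```

Emit:
{"api": "apply_moves", "payload": {"series": [[[0, 0, 0], [0, 0, 0]], [[0, 0, 0], [0, 0, 0]], [[0, 0, 0], [0, 0, 0]], [[0, 0, 0], [0, 0, 0]], [[0, 0, 0], [0, 0, 0]], [[0, 0, 0], [0, 0, 0]], [[0, 0, 0], [0, 0, 0]], [[0, 0, 0], [0, 0, 0]], [[0, 0, 0], [0, 0, 0]], [[0, 0, 0], [0, 0, 0]]], "claw": 1}}

```text
t: 10.22
tool_pos: [0.5554, 0.1974, 0.2547]
orientation: [3.139, -0.134, 0.0]
force: [1.3, -0.9, -1.2]
opening: 0.0708
gripper_force: 0.0
```

Emit:
{"api": "apply_moves", "payload": {"series": [[[0, 0, -20], [0, 0, 0]], [[0, 0, -35], [0, 0, 0]], [[0, 0, -40], [0, 0, 0]], [[0, 0, -40], [0, 0, 0]], [[0, 25, -15], [0, 0, 0]], [[0, 39, 0], [0, 0, 0]], [[0, 39, 0], [0, 0, 0]], [[0, 39, 0], [0, 0, 0]], [[0, 35, 0], [0, 0, 0]], [[0, 15, 0], [0, 0, 0]], [[0, 0, 0], [0, 0, 0]], [[0, 0, 0], [0, 0, 0]]]}}

```text
t: 11.22
tool_pos: [0.539, 0.0054, 0.4048]
orientation: [-3.138, 0.137, -0.0]
force: [0.5, 0.1, -0.0]
opening: 0.0929
gripper_force: 0.0
```

```bash
python3 - <<'E'
from h import *
s=robot.read_state()
p,d,c=shot('wrist'); cv2.imwrite('pics/w3.png',p)
u,v=np.meshgrid(np.arange(640),np.arange(400)); W=world(c,u,v,d)
k=(W[...,2]>.078)&(W[...,2]<.096)&(W[...,0]>.48)&(W[...,0]<.61)&(p.min(2)>70)
for nm,a,b in(('gu',-.04,.04),('ch',.16,.23)):
    A=W[k&(W[...,1]>a)&(W[...,1]<b)]; print(nm,len(A),cv2.minAreaRect((A[:,:2]*1e3).astype(np.float32)) if len(A) else '',A.min(0),A.max(0))
plan([.5385,.004,.2535],np.radians(-5))
E
```

```text
gu 1069 ((539.039794921875, 5.329568862915039), (9.89323902130127, 109.82405853271484), 84.82293701171875) [ 0.48432985 -0.00374568  0.07899511] [0.59377168 0.01404058 0.09327245]
ch 1307 ((555.4759521484375, 198.07574462890625), (10.617010116577148, 109.66416931152344), 85.07381439208984) [0.50068871 0.18870094 0.07811625] [0.60997957 0.20717803 0.0932042 ]
t 11.2667 pos [0.5391 0.0062 0.4048] shift [ -0.4   2.3 151.3] turn [-0.001 -0.     0.001] F [ 0.8 -0.3  0.1]
```

View pics/w3.png

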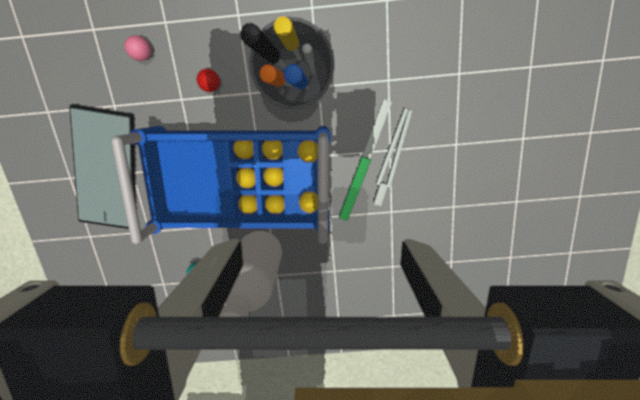

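The two spares are in the gutter at (308,152) and (308,203), and the gutter bar at (323,130–240) is 1 mm from the tool's plane. I descend and grip.

Emit:
{"api": "apply_moves", "payload": {"series": [[[0, 1, 35], [0, 0, 0]], [[0, 0, 35], [0, 0, 0]], [[0, 0, 35], [0, 0, 0]], [[0, 0, 30], [0, 0, 0]], [[0, 0, 15], [0, 0, 0]], [[0, 0, 0], [0, 0, 0]], [[0, 0, 0], [0, 0, 0]]]}}

```text
t: 11.85
tool_pos: [0.5387, 0.0063, 0.2541]
orientation: [-3.139, 0.131, 0.004]
force: [1.2, -0.5, 0.4]
opening: 0.0927
gripper_force: 0.0
```

Emit:
{"api": "apply_moves", "payload": {"series": [[[0, 0, 0], [0, 0, 0]], [[0, 0, 0], [0, 0, 0]], [[0, 0, 0], [0, 0, 0]], [[0, 0, 0], [0, 0, 0]], [[0, 0, 0], [0, 0, 0]], [[0, 0, 0], [0, 0, 0]], [[0, 0, 0], [0, 0, 0]], [[0, 0, 0], [0, 0, 0]], [[0, 0, 0], [0, 0, 0]], [[0, 0, 0], [0, 0, 0]], [[0, 0, 0], [0, 0, 0]], [[0, 0, 0], [0, 0, 0]]], "claw": 0, "newtons": 30}}

```text
t: 12.85
tool_pos: [0.539, 0.0051, 0.2547]
orientation: [-3.139, 0.134, 0.0]
force: [-0.2, 0.8, 0.1]
opening: 0.0178
gripper_force: 0.0
```

Emit:
{"api": "apply_moves", "payload": {"series": [[[0, 0, 0], [0, 0, 0]], [[0, 0, 0], [0, 0, 0]], [[0, 0, 0], [0, 0, 0]], [[0, 0, 0], [0, 0, 0]], [[0, 0, 0], [0, 0, 0]]]}}

```text
t: 13.27
tool_pos: [0.539, 0.0049, 0.2547]
orientation: [3.138, -0.134, -0.0]
force: [0.0, -2.8, -0.5]
opening: 0.0088
gripper_force: 30.0
```

Emit:
{"api": "apply_moves", "payload": {"series": [[[0, -5, -4], [-0.02, 0, 0]], [[0, -5, -4], [-0.02, 0, 0]], [[0, -5, -4], [-0.02, 0, 0]], [[0, -5, -4], [-0.02, 0, 0]], [[0, -5, -4], [-0.02, 0, 0]], [[0, -5, -4], [-0.02, 0, 0]], [[0, -2.5, -2], [-0.01, 0, 0]], [[0, -2.5, -2], [-0.01, 0, 0]], [[0, -2.5, -2], [-0.01, 0, 0]], [[0, -2.5, -2], [-0.01, 0, 0]], [[0, -2.5, -2], [-0.01, 0, 0]], [[0, -2.5, -2], [-0.01, 0, 0]]]}}

```text
t: 14.27
tool_pos: [0.543, 0.0528, 0.2869]
orientation: [2.958, -0.126, -0.012]
force: [-0.6, 1.2, -4.8]
opening: 0.0092
gripper_force: 30.0
```

Emit:
{"api": "apply_moves", "payload": {"series": [[[0, -2.5, -2], [-0.01, 0, 0]], [[0, -2.5, -2], [-0.01, 0, 0]], [[0, -2.5, -2], [-0.01, 0, 0]], [[0, -2.5, -2], [-0.01, 0, 0]], [[0, -2.5, -2], [-0.01, 0, 0]], [[0, -2.5, -2], [-0.01, 0, 0]], [[0, -2.5, -2], [-0.01, 0, 0]], [[0, -2.5, -2], [-0.01, 0, 0]], [[0, -2.5, -2], [-0.01, 0, 0]], [[0, -2.5, -2], [-0.01, 0, 0]], [[0, 0, 0], [0, 0, 0]], [[0, 0, 0], [0, 0, 0]]]}}

```text
t: 15.27
tool_pos: [0.5456, 0.0815, 0.301]
orientation: [2.859, -0.121, -0.017]
force: [-0.5, 0.9, -5.4]
opening: 0.0092
gripper_force: 30.0
```

```bash
python3 - <<'E'
from h import *
s=robot.read_state(); print(s['t'],s['force'])
p,d,c=shot('wrist'); cv2.imwrite('pics/w4.png',p)
map_board(p,d,c,'pics/b4.png',(s['tool_pos'],s['orientation']),off=(-97,0,251))
E
```

```text
15.2667 [-0.51823721  0.91428572 -5.36254034]
pocket 1 696 [24. 26.]
pocket 2 761 [23. 26.]
pocket 3 640 [23. 26.]
pocket 4 733 [24. 27.]
pocket 5 724 [23. 26.]
pocket 6 658 [23. 26.]
deck/chan [  30  169   43   35 1177] [ 77. -34.  38.]
deck/chan [ 52 246  40  33 971] [77. 21. 38.]
```

View pics/w4.png

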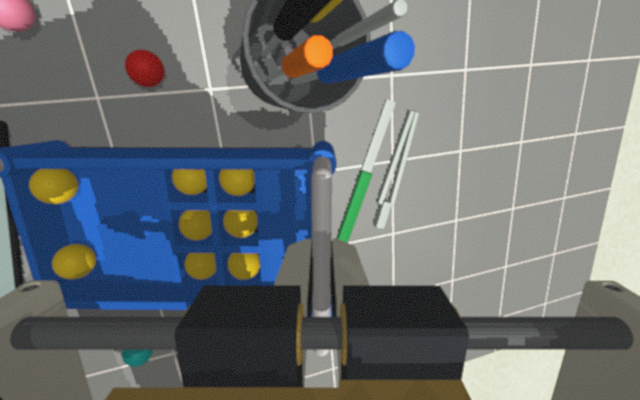

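Both spares are back in the channel at px (53,186) and (73,262), and six remain in the pockets. I lower the board gently.

Emit:
{"api": "apply_moves", "payload": {"series": [[[0, 5, 4], [0.02, 0, 0]], [[0, 5, 4], [0.02, 0, 0]], [[0, 5, 4], [0.02, 0, 0]], [[0, 5, 4], [0.02, 0, 0]], [[0, 5, 4], [0.02, 0, 0]], [[0, 5, 4], [0.02, 0, 0]], [[0, 5, 4], [0.02, 0, 0]], [[0, 5, 4], [0.02, 0, 0]], [[0, 5, 4], [0.02, 0, 0]], [[0, 5, 4], [0.02, 0, 0]], [[0, 5, 4], [0.02, 0, 0]], [[0, 0, 0], [0, 0, 0]]]}}

```text
t: 16.32
tool_pos: [0.5399, 0.0185, 0.2666]
orientation: [3.08, -0.133, -0.005]
force: [-0.0, -0.1, -5.1]
opening: 0.0091
gripper_force: 30.0
```

Emit:
{"api": "apply_moves", "payload": {"series": [[[0, 2.5, 2], [0.01, 0, 0]], [[0, 2.5, 2], [0.01, 0, 0]], [[0, 2.5, 2], [0.01, 0, 0]], [[0, 2.5, 2], [0.01, 0, 0]], [[0, 2.5, 2], [0.01, 0, 0]], [[0, 2.5, 2], [0.01, 0, 0]], [[0, 0, 1], [0, 0, 0]], [[0, 0, 0], [0, 0, 0]], [[0, 0, 0], [0, 0, 0]], [[0, 0, 0], [0, 0, 0]]]}}

```text
t: 17.15
tool_pos: [0.539, 0.0044, 0.255]
orientation: [3.139, -0.133, 0.0]
force: [-0.1, -2.0, -3.0]
opening: 0.0088
gripper_force: 30.0
```

Emit:
{"api": "apply_moves", "payload": {"series": [[[0, 0, 0], [0, 0, 0]], [[0, 0, 0], [0, 0, 0]], [[0, 0, 0], [0, 0, 0]], [[0, 0, 0], [0, 0, 0]], [[0, 0, 0], [0, 0, 0]], [[0, 0, 0], [0, 0, 0]], [[0, 0, 0], [0, 0, 0]], [[0, 0, 0], [0, 0, 0]], [[0, 0, 0], [0, 0, 0]], [[0, 0, 0], [0, 0, 0]]], "claw": 1}}

```text
t: 17.98
tool_pos: [0.5389, 0.0043, 0.255]
orientation: [-3.139, 0.134, -0.0]
force: [0.0, -0.0, 0.4]
opening: 0.071
gripper_force: 0.0
```

Emit:
{"api": "apply_moves", "payload": {"series": [[[0, 0, -20], [0, 0, 0]], [[0, 0, -35], [0, 0, 0]], [[0, 0, -40], [0, 0, 0]], [[0, 0, -40], [0, 0, 0]], [[0, 0, -15], [0, 0, 0]], [[0, 0, 0], [0, 0, 0]], [[0, 0, 0], [0, 0, 0]], [[0, 0, 0], [0, 0, 0]]]}}

```text
t: 18.65
tool_pos: [0.5386, 0.0043, 0.4035]
orientation: [-3.139, 0.134, 0.003]
force: [0.4, 0.9, -0.6]
opening: 0.093
gripper_force: 0.0
```

```bash
python3 - <<'E'
from h import *
s=robot.read_state(); print(s['t'],s['force'],s['opening'])
p,d,c=shot('wrist'); cv2.imwrite('pics/w5.png',p)
map_board(p,d,c,'pics/b5.png',(s['tool_pos'],s['orientation']),off=(-97,0,402))
E
```

```text
18.65 [ 0.43821551  0.88720838 -0.58600206] 0.09298397603739961
pocket 1 301 [26. 29.]
pocket 2 301 [26. 29.]
pocket 3 277 [26. 29.]
pocket 4 311 [26. 29.]
pocket 5 272 [26. 29.]
pocket 6 273 [26. 28.]
deck/chan [148 140  25  21 411] [ 79. -35.  42.]
deck/chan [157 189  23  21 366] [79. 21. 42.]
```

View pics/w5.png

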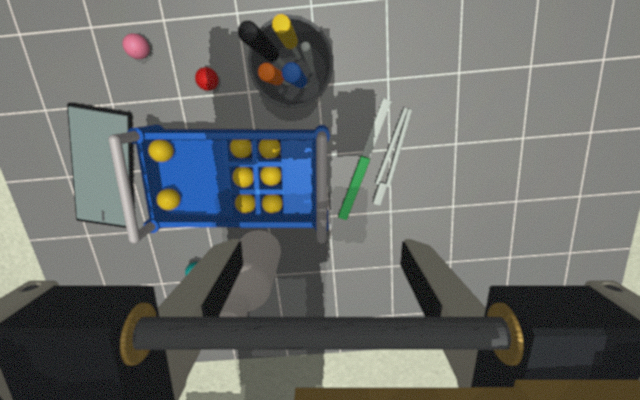

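The board is flat and released, with six balls in the pockets and two at the channel wall (160,150) and (168,200). The bystanders are where they were, so I hand in.

```bash
python3 -c "
from plant import robot
print(robot.close_job())"
```

```text
the job is handed in; nothing more can be done
None
```

I handed the job in at about 19 s. The last camera view showed six balls in the pockets, two in the channel, the board flat on the mat and released, and the bystanders apparently where they started; the hand-in call returned no verdict.

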